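# Stamp the base of an oil flask in the sprung cradle

## Task

In the knife-maker's shop, mark a flask of handle oil at the stamping station: first slide the empty carriage by its black post all the way to the red stops, so that its sprung brass ring stands over the blue stamp. Then set the round flask upright in the ring, press it down against the springs as far as the ring goes, and finish while still holding it pressed down there; touch the ring only with the flask, never lay the flask over, and leave the jar, the can and the handle blank where they are.

Things in the scene. Friction and masses are not known exactly. Their poses are not given: they have to be found in the camera images.
- flask_center (a point): round amber flask, 130 mm tall, about 250 g, loose, standing on its flat foot (41 mm across). This point is on its axis half-way up, 65 mm above the foot; z points up the neck. Ball-shaped belly 68 mm across, its centre 38 mm below this point; straight neck 26 mm across from about 5 mm below this point to 50 mm above it, then a cork stopper 23 mm across and 15 mm high. A good place to grip is the neck, 30 mm above this point.
- flask: the same flask; origin at the centre of the underside of its foot.
- slide_post (a point): upright black post on the carriage, 18 mm across, the handle for sliding it; this point is on its axis 18 mm below its top and 40 mm above the carriage plate, 72 mm above the table. The y axis points along the slide towards the red stops (the direction of increasing joint value), x away from the post towards the ring's axis, which is 75 mm off along x.
- carriage (a joint): aluminium carriage on two steel rails of the fixed green bed (bed 160 by 300 mm, 12 mm thick, long side along the slide); 0 at the far end from the stops, 0.12 m against the red stops, grows along the y axis of slide_post. Slides with about 3 N of friction and stays where it is left; move it by gripping or pushing the post.
- cradle_top (a point): centre of the upper edge of the sprung brass ring on the carriage; inner diameter 58 mm, outer 68 mm, ring 12 mm high, upper edge 92 mm above the table when free. The flask's belly sits in the ring: when seated the foot is about 10 mm below the upper edge, so flask_center is about 55 mm above cradle_top. Rides with the carriage and goes down with the ring.
- cradle: the brass ring itself; origin at the centre of its underside.
- cradle_spring (a joint): how far the ring is pressed down: 0 free, 0.020 m at its lower stop. It starts to move at about 5 N (it carries the flask alone without sinking), and takes about 12 N at the lower stop, with about 4 N more from the stamp.
- stamp_face (a point): centre of the upper face of the small blue stamp on the fixed bed, 22 mm across, 71 mm above the table; the ring's axis comes over it when the carriage is at the stops.
- stamp (a joint): how far the sprung stamp is pressed down by the flask's foot: 0 free, about 0.009 m with the ring at its lower stop, 0.010 m at most.
- wax_jar: bystander: yellow jar with a white label and a metal cap, 64 mm across, 65 mm high; origin at the centre of its underside.
- lacquer_can: bystander: black can with a green label, 56 mm across, 110 mm high; origin at the centre of its underside.
- handle_blank: bystander: dark wooden knife-handle blank with a brass end, 115 by 34 mm, 27 mm high, lying; origin at the centre of its underside.
Things that resemble listed ones, but are neither listed nor needed, are in the scene too. What is shaped like the flask but purple is not meant.

How it is judged:
By the outcome, as a careful person would: the job done as asked, in the order asked, and still so for the second after the job is handed in, while the arm keeps its last pose, push and grip.
It also fails if it takes over 61 s, if anything falls off the work surface, if the arm or the gripper's body presses on something with over 40 N, if the wrist force passes 120 N, or if a joint passes its speed limit or range.

## Robot

A 6-joint arm with a two-finger parallel gripper is mounted at the origin on the work surface. World frame = base frame: x ahead of the robot, y to its left, z up, the work surface at z = 0. Lengths are in mm, angles in degrees, forces in N, time in s.
With the tool pointing down it reaches from about 350 to 850 mm from the base axis. Payload 8.1 kg.
Tool frame: the origin (TCP) lies at the very end of the fingers, on their centre line; the grasp point (between the pads) lies 19 mm behind it (r.grip_depth is the distance from the TCP to the grasp point, in mm); y points along the fingers, z is the direction in which the jaws open and shut, and the axes are right-handed (so a half turn about y gives the same grasp; the last joint's range is limited). The gripper opens to 85 mm and grips with 20 to 120 N. Pads are 22 mm wide; open, the fingers measure 114 mm over their backs; the gripper's body (76 mm by 85 mm) begins 54 mm behind the grasp point. The pads swing forward as they close: fully open they stand 13 mm farther back than shut.
Start: joints at [-78.69, 7.471, 85.268, -0, 87.261, -4.893], TCP at [167.448, -576.165, 231.292] pointing down, gripper open.
Joint ranges: [-169.43, 169.43], [-51.17, 129.36], [1.28, 143.12], [-76.62, 256.62], [0, 156.53], [-152.29, 152.29]. Speed limits (degrees/s): [136.94, 136.94, 159.86, 180, 180, 180].

## Interface

Orientations are given as [roll, pitch, yaw] about the fixed x, y, z axes, in that order (R = Rz(yaw) Ry(pitch) Rx(roll)).
In Python, from bench import readout, eyes, r gives the robot as it stands. The module is installed in compiled form; this text tells all that it offers.
- The arm moves only by the tool move_arm, never from a script. Its argument "motion" is text: rows parted by semicolons, each of 6 numbers parted by spaces: the shift along the world's x, y, z in cm, then the turn, a rotation vector about the world's x, y, z in degrees. A call has 1 to 10 rows; each row is the pose to reach, as a shift and turn from the pose commanded when the call began; what a row does not reach only later rows make up. A row lasts 1/12 s, in which the tool goes at most 41.7 mm and 7.16 degrees, less where a joint would pass 70% of its speed; a pose out of reach is approached as far as the arm can. A call with a gripper value outside its range is refused whole. "fingers" is the finger opening in cm, from 0 to 8.54, set as the call begins (left out, the last holds). The fingers move at their own pace and stop on an object; "squeeze" is the grip in N (left out, the last holds). Time passes only in rows, so rows that repeat a pose let the fingers close. It gives the time, the measured TCP pose, the force and the opening at its end, in the units of the state.
- readout.sense(): the state, without advancing time (a new reading comes with each control period).
- eyes.snapshot(name): name is "side" or "top"; returns a dict with "image" (420x560x3 uint8, blue, green, red), "fx", "fy", "cx", "cy" (pixels), "world_to_cam" (4x4, takes a point from world to camera coordinates). Camera axes: x right, y down, z forward; pixel columns grow to the right and rows downward; lengths in mm; the calibration is good to about 2 mm. A picture is of the moment at which its call begins. There is no depth.
- r.hand_in(): hands the job in, once; it reports no verdict.
The state is a dict: "time": time; "joint_pos": joint angles; "qd": joint speeds; "joint_efforts": joint torques, N m; "tool_pos": TCP position; "tcp_rot": TCP orientation; "ft_force": force on the tool from outside, world axes, zero at the start; "wrist_torque": the same for the moment, N m; "finger_gap": finger opening in mm.
Only numpy, scipy, OpenCV 4.12 (cv2) and the standard library are available. Lean on these libraries where they do the work, as an engineer would, in place of code of your own. Each camera call takes 0.05 s, during which the arm holds its last target. There are 200 camera calls.

## Working session

There is one attempt and no reset: what is moved stays moved. The work goes in short steps, Python scripts to look and compute and a tool call to move; the robot and the scene stay as the last step left them, time stands still between calls to the robot, and variables do not carry over. Pictures are saved under pics/ and viewed, about 8 in all and at most 12, crops included, and the job is handed in when it is done.

Besides the shell and the picture viewer there is one more tool, called after "Call:" as name(argument=value, ...) on one line, values as JSON. move_arm: Moves the arm, as the interface text tells. Its arguments: {"type":"object","properties":{"motion":{"type":"string"},"fingers":{"type":"number"},"squeeze":{"type":"number"}},"required":["motion"]}

```bash
mkdir -p pics; cat > h.py <<'E'
import numpy as np, cv2
from bench import readout, eyes, r
def snap(n,f=None):
    s=eyes.snapshot(n)
    if f: cv2.imwrite('pics/'+f,s['image'])
    return s
def K(s): return np.array([[s['fx'],0,s['cx']],[0,s['fy'],s['cy']],[0,0,1]])
def proj(s,p):
    T=np.array(s['world_to_cam']); q=T[:3,:3]@np.array(p,float)+T[:3,3]; u=K(s)@q; return u[:2]/u[2]
def onz(s,uv,z):
    T=np.array(s['world_to_cam']);R=T[:3,:3];c=-R.T@T[:3,3]
    d=R.T@np.linalg.inv(K(s))@np.array([uv[0],uv[1],1.]); return c+d*(z-c[2])/d[2]
E
python3 - <<'E'
from h import *
a=snap('top','top1.png');b=snap('side','side1.png')
import pickle
for s in(a,b):
    T=np.array(s['world_to_cam']);print(s['fx'],(-T[:3,:3].T@T[:3,3]).round(),T[:3,:3].round(2).tolist())
print(readout.sense())
E
```

```text
498.41487743675367 [ 324.   23. 1328.] [[-0.03, -1.0, -0.03], [-0.99, 0.03, -0.16], [0.16, 0.02, -0.99]]
395.8968809192263 [ 481. -820.  688.] [[1.0, -0.07, -0.02], [-0.06, -0.57, -0.82], [0.05, 0.82, -0.57]]
{'time': 0.1, 'joint_pos': array([-7.86893111e+01,  7.51127018e+00,  8.53235832e+01, -6.65576268e-04,
        8.72627869e+01, -4.89377541e+00]), 'qd': array([ 0.07181916, -0.12393633, -0.02993839,  0.05762341,  0.05555265,
       -0.13383388]), 'joint_efforts': array([ 9.65095933e-04, -5.70953214e+01, -5.01941299e+01, -3.61366574e-04,
        8.18056025e-03, -2.22783029e-05]), 'tool_pos': array([ 167.35007728, -575.66196384,  230.3390356 ]), 'tcp_rot': array([-9.00973411e+01,  7.66722152e-03, -1.63795510e+02]), 'ft_force': array([-0.49630875, -0.69989987, -0.11541879]), 'wrist_torque': array([-0.01089036, -0.02239054, -0.01199768]), 'finger_gap': 85.22461728971118}
```

View pics/top1.png

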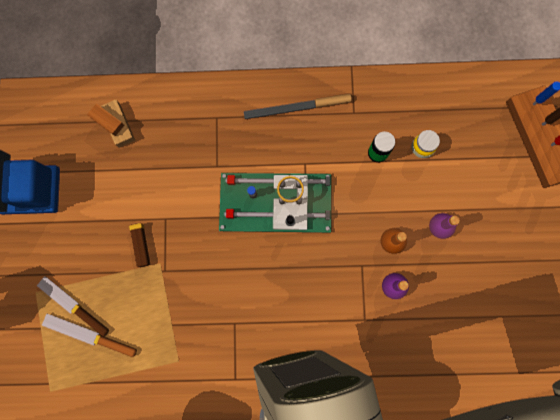

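View pics/side1.png

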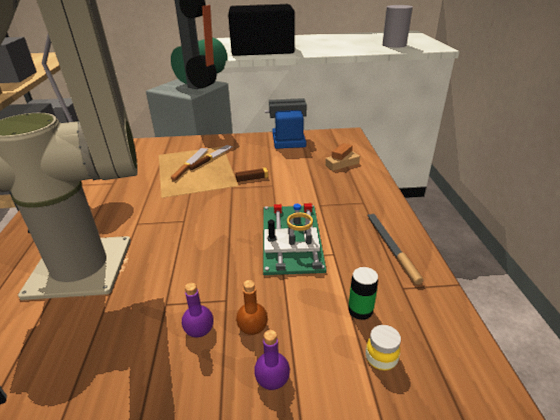

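Candidates for the flask in the top view are (394,240) amber, (444,224) purple and (396,286) purple. Only the amber one fits the description. In the side view it stands at (252,317). The post is at top (290,220), the ring at (290,189) and the red stops at (230,180) and (230,213). I'll confirm with one enlarged crop.

```bash
python3 - <<'E'
from h import *
a=cv2.imread('pics/top1.png');b=cv2.imread('pics/side1.png')
f=lambda im,x,y,w,h,k:cv2.resize(im[y:y+h,x:x+w],None,fx=k,fy=k,interpolation=cv2.INTER_CUBIC)
A=np.vstack([f(a,210,165,130,75,3),f(a,370,205,130,100,3)][:2])[:525]
B=np.vstack([f(b,225,190,130,90,3),f(b,225,270,130,85,3)])
cv2.imwrite('pics/c1.png',np.hstack([A,B]))
E
```

```text
(no output)
```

View pics/c1.png

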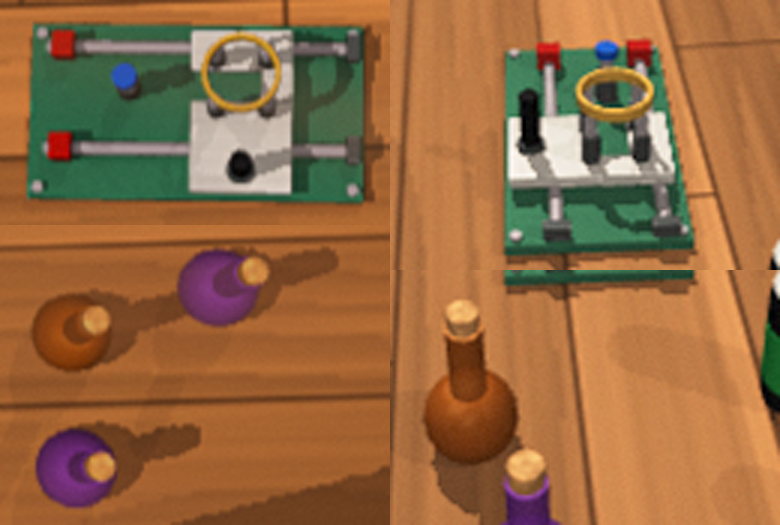

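```bash
python3 - <<'E'
from h import *
a=snap('top');b=snap('side')
def P(n,z,ua,ub):
    print(n,z,onz(a,ua,z).round(1)[:2] if ua else '',onz(b,ub,z).round(1)[:2] if ub else '')
P('cork',130,(401.7,236),(249,282.5))
P('belly',27,(394,240.7),(251.7,318.3))
P('ring',92,(290,188.7),(300,221.3))
P('post',90,(290,217.3),(271,220.5))
P('stamp',71,(251.3,189.3),(297,207))
for q in [(221,174),(324,174.5),(330,231),(220.5,231)]: P('bed',12,q,None)
P('purple1cork',130,(455,220),(270.5,337)); P('purple2cork',130,(403.5,285.5),(191,288))
P('can',110,(384.5,140),(364,275)); P('jar',65,(428,139),(384,337))
def seg(s,lo,hi,box,nm):
    x,y,w,h=box;hsv=cv2.cvtColor(s['image'][y:y+h,x:x+w],cv2.COLOR_BGR2HSV)
    m=cv2.inRange(hsv,lo,hi);M=cv2.moments(m,True);print(nm,M['m00'],x+M['m10']/M['m00'],y+M['m01']/M['m00'],'bb',cv2.boundingRect(m))
seg(a,(0,0,0),(180,255,45),(282,208,20,20),'post top')
seg(b,(0,0,0),(180,255,45),(262,215,18,30),'post side')
E
```

```text
cork 130 [ 452.2 -236.4] [ 451.8 -238.4]
belly 27 [ 451.5 -238. ] [ 451. -241.]
ring 92 [584.4  28.6] [584.7  15. ]
post 90 [511.5  30.7] [509.8  29.2]
stamp 71 [590.4 128.6] [588. 115.]
bed 12 [647.9 215.4] 
bed 12 [637.6 -64. ] 
bed 12 [483.5 -73.9] 
bed 12 [491.8 217.6] 
purple1cork 130 [ 487.2 -366.3] [ 487.3 -375.5]
purple2cork 130 [ 334.7 -233.1] [ 336.9 -243.1]
can 110 [ 698.6 -213.2] [ 692.5 -217.9]
jar 65 [ 711.3 -335. ] [ 704.2 -343. ]
post top 51.0 289.8235294117647 219.94117647058823 bb (5, 8, 7, 9)
post side 108.0 271.26851851851853 229.98148148148147 bb (6, 5, 8, 21)
```

The crop confirms it: amber flask with cork at top (402,236) and side (249,282), purple ones beside it. Post is at about (511,30), slide direction about (0.03,1). I'll move to above the post.

Call:
move_arm(motion="1.72 3.03 0 0 0 -1.78; 3.44 6.06 0 0 0 -3.56; 5.16 9.09 0 0 0 -5.34; 6.88 12.12 0 0 0 -7.12; 8.6 15.15 0 0 0 -8.9; 10.32 18.18 0 0 0 -10.7; 12.04 21.2 0 0 0 -12.5; 13.76 24.2 0 0 0 -14.2; 15.5 27.3 0 0 0 -16; 17.2 30.3 0 0 0 -17.8", fingers=5)

```text
time: 1.03
tool_pos: [339.9, -271.5, 231.3]
tcp_rot: [-90.0, 0.0, 178.3]
ft_force: [0.8, -0.2, -0.6]
finger_gap: 50.5
```

Call:
move_arm(motion="1.72 3.03 0 0 0 0; 3.44 6.06 0 0 0 0; 5.16 9.09 0 0 0 0; 6.88 12.12 0 0 0 0; 8.6 15.15 -1 0 0 0; 10.32 18.18 -2 0 0 0; 12.04 21.2 -4 0 0 0; 13.76 24.2 -6 0 0 0; 15.5 27.3 -8 0 0 0; 17.15 30.3 -9 0 0 0")

```text
time: 1.87
tool_pos: [510.1, 31.8, 138.5]
tcp_rot: [-90.0, -0.2, 178.4]
ft_force: [0.8, -0.2, 1.1]
finger_gap: 49.6
```

Call:
move_arm(motion="0 0 0 0 0 0;0 0 0 0 0 0")

```text
time: 2.03
tool_pos: [510.3, 31.5, 139.8]
tcp_rot: [-90.0, -0.2, 178.6]
ft_force: [0.4, -0.5, 0.2]
finger_gap: 50.0
```

Call:
move_arm(motion="0 0 -2 0 0 0;0 0 -4 0 0 0; 0 0 -5.5 0 0 0; 0 0 -7 0 0 0; 0 0 -8 0 0 0; 0 0 -8.7 0 0 0; 0 0 -8.7 0 0 0")

```text
time: 2.62
tool_pos: [510.0, 29.2, 53.3]
tcp_rot: [-90.0, -0.1, 178.4]
ft_force: [-0.0, 0.2, 0.3]
finger_gap: 50.2
```

```bash
python3 - <<'E'
from h import *
a=snap('top');b=snap('side')
f=lambda im,x,y,w,h,k:cv2.resize(im[y:y+h,x:x+w],None,fx=k,fy=k,interpolation=cv2.INTER_CUBIC)
cv2.imwrite('pics/c2.png',np.hstack([f(a['image'],210,160,130,130,3),f(b['image'],215,160,130,130,3)]))
E
```

```text
(no output)
```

View pics/c2.png

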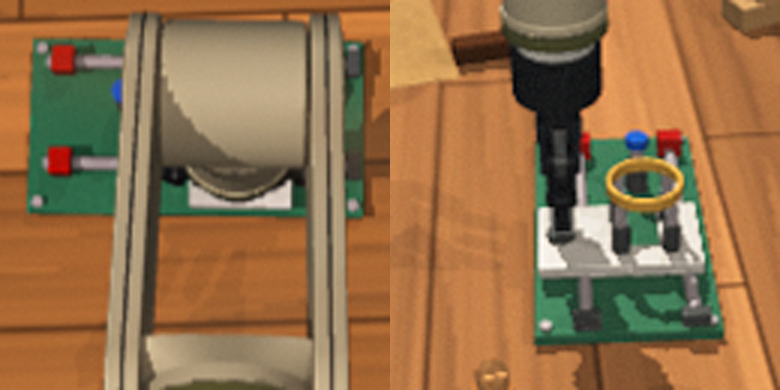

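The side crop shows the fingers around the post at (560,230), with the ring (645,185) clear. Closing now.

Call:
move_arm(motion="0 0 0 0 0 0;0 0 0 0 0 0;0 0 0 0 0 0;0 0 0 0 0 0;0 0 0 0 0 0;0 0 0 0 0 0;0 0 0 0 0 0;0 0 0 0 0 0", fingers=0.5, squeeze=30)

```text
time: 3.38
tool_pos: [511.7, 29.7, 55.4]
tcp_rot: [-90.0, 0.1, 178.4]
ft_force: [-1.7, -0.9, 6.2]
finger_gap: 17.4
```

```bash
python3 - <<'E'
from h import *
s=readout.sense();print(s['tool_pos'],s['ft_force'],s['wrist_torque'],s['finger_gap'])
E
```

```text
[511.74202047  29.7116655   55.36955515] [-1.66205733 -0.89310297  6.18693898] [-0.14059207  0.24885966  0.04696383] 17.406603160633175
```

Call:
move_arm(motion="0.02 0.8 0 0 0 0;0.05 1.8 0 0 0 0;0.08 2.8 0 0 0 0;0.1 3.8 0 0 0 0;0.13 4.8 0 0 0 0;0.16 5.8 0 0 0 0;0.19 6.8 0 0 0 0;0.22 7.8 0 0 0 0;0.24 8.5 0 0 0 0;0.25 9 0 0 0 0")

```text
time: 4.22
tool_pos: [515.6, 120.9, 55.4]
tcp_rot: [-90.0, 0.3, 178.4]
ft_force: [9.7, -4.5, 1.2]
finger_gap: 17.2
```

Call:
move_arm(motion="0.01 0.1 0 0 0 0;0.01 0.2 0 0 0 0;0.01 0.3 0 0 0 0;0.01 0.4 0 0 0 0;0.01 0.5 0 0 0 0;0.01 0.5 0 0 0 0")

```text
time: 4.72
tool_pos: [515.8, 125.4, 55.4]
tcp_rot: [-90.0, 0.3, 178.4]
ft_force: [7.9, -1.6, 1.6]
finger_gap: 17.3
```

Call:
move_arm(motion="0.1 0.1 0 0 0 0;0.1 0.2 0 0 0 0;0.1 0.3 0 0 0 0;0.1 0.4 0 0 0 0;0.1 0.4 0 0 0 0")

```text
time: 5.13
tool_pos: [515.9, 129.5, 55.4]
tcp_rot: [-90.0, 0.2, 178.4]
ft_force: [3.4, -2.5, 5.7]
finger_gap: 17.3
```

Call:
move_arm(motion="0 0.1 0 0 0 0;0 0.2 0 0 0 0;0 0.2 0 0 0 0")

```text
time: 5.38
tool_pos: [516.0, 129.7, 55.4]
tcp_rot: [-89.8, 0.2, 178.4]
ft_force: [2.2, -13.0, 7.2]
finger_gap: 17.3
```

Call:
move_arm(motion="0 0.1 0 0 0 0;0 0.2 0 0 0 0;0 0.2 0 0 0 0")

```text
time: 5.63
tool_pos: [516.0, 129.8, 55.4]
tcp_rot: [-89.7, 0.1, 178.4]
ft_force: [1.6, -22.0, 8.9]
finger_gap: 16.9
```

The stop force has built up to 22 N with no further motion, so the carriage is at the stops. I'll unload, open and rise.

Call:
move_arm(motion="0 -0.2 0 0 0 0;0 -0.3 0 0 0 0")

```text
time: 5.8
tool_pos: [516.0, 129.6, 55.4]
tcp_rot: [-90.0, 0.2, 178.4]
ft_force: [3.8, -1.4, 4.5]
finger_gap: 17.0
```

Call:
move_arm(motion="0 0 0 0 0 0;0 0 0 0 0 0;0 0 0 0 0 0;0 0 0 0 0 0;0 0 0 0 0 0;0 0 2 0 0 0;0 0 5 0 0 0;0 0 8 0 0 0;0 0 11 0 0 0;0 0 14 0 0 0", fingers=5.5)

```text
time: 6.63
tool_pos: [514.1, 130.0, 195.4]
tcp_rot: [-90.0, -0.0, 178.4]
ft_force: [1.2, -0.5, 0.6]
finger_gap: 55.1
```

Call:
move_arm(motion="-0.6 -3.6 0 0 0 0;-1.25 -7.3 0 0 0 0;-1.9 -11 0 0 0 0;-2.5 -14.7 0 0 0 0;-3.1 -18.4 0 0 0 0;-3.75 -22 0 0 0 0;-4.4 -25.7 0 0 0 0;-5 -29.4 0 0 0 0;-5.6 -33.1 0 0 0 0;-6.25 -36.8 0 0 0 0")

```text
time: 7.47
tool_pos: [451.4, -239.7, 194.3]
tcp_rot: [-90.0, 0.0, 178.4]
ft_force: [0.8, -0.1, 0.8]
finger_gap: 55.3
```

Call:
move_arm(motion="0 0 0 0 0 0;0 0 -1.5 0 0 0;0 0 -3.5 0 0 0;0 0 -5 0 0 0")

```text
time: 7.8
tool_pos: [451.8, -238.1, 143.1]
tcp_rot: [-90.0, -0.0, 178.4]
ft_force: [0.5, 0.7, -0.8]
finger_gap: 54.9
```

```bash
python3 - <<'E'
from h import *
a=snap('top');b=snap('side');print(readout.sense()['tool_pos'])
f=lambda im,x,y,w,h,k:cv2.resize(im[y:y+h,x:x+w],None,fx=k,fy=k,interpolation=cv2.INTER_CUBIC)
cv2.imwrite('pics/c3.png',np.hstack([f(a['image'],210,150,130,130,3),f(b['image'],195,170,130,195,2.7)[:390,:]]))
E
```

```text
[ 450.1404323  -236.62674849  141.01369468]
```

View pics/c3.png

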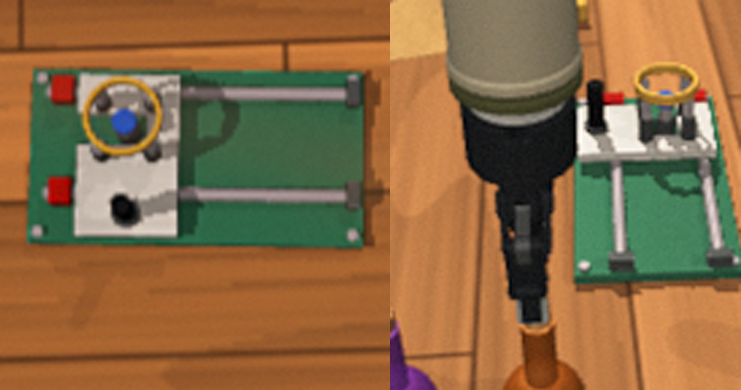

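Carriage stands against the red stops (crop (75,90),(75,190)); ring (122,117) is over the stamp (123,122). The fingertips are just above the cork at about (533,310). I'll measure the ring and flask more precisely.

```bash
python3 - <<'E'
from h import *
from scipy.optimize import least_squares
a=snap('top');b=snap('side')
th=np.linspace(0,2*np.pi,200)
def fit(box,s):
    x,y,w,h=box;hsv=cv2.cvtColor(s['image'][y:y+h,x:x+w],cv2.COLOR_BGR2HSV)
    m=cv2.inRange(hsv,(18,110,90),(35,255,255));p=np.argwhere(m)[:,::-1]+[x,y]
    def res(c):
        q=np.array([proj(s,(c[0]+31.5*np.cos(t),c[1]+31.5*np.sin(t),89)) for t in th])
        return np.linalg.norm(p[:,None]-q[None],axis=2).min(1)
    o=least_squares(res,(591,127),loss='soft_l1');print(len(p),o.x.round(1),np.mean(o.fun))
fit((232,170,40,45),a);fit((282,188,32,24),b)
print('stamp top',onz(a,(251,150+122/3),71)[:2])
print('post top',[onz(a,(210+122/3,150+205/3),90)[:2]],'side',onz(b,(195+205/2.7,170+84/2.7),90)[:2])
print('screws',[onz(a,(210+u/3,150+v/3),13)[:2].round(1) for u,v in[(41,78),(352,78),(353,235),(37,230)]])
for z in(70,100,130): print(z,proj(b,(452,-238,z)).round(1),proj(b,(447,-238,z)).round(1))
hsv=cv2.cvtColor(b['image'],cv2.COLOR_BGR2HSV)
for row in range(288,306,2):
    m=cv2.inRange(hsv[row:row+1],(3,170,40),(14,255,190))[0];c=np.flatnonzero(m[235:265])+235;print(row,c.min() if len(c) else 0,c.max() if len(c) else 0,c.mean() if len(c) else 0)
print(readout.sense()['tool_pos'])
E
```

```text
159 [589.5 130.2] 0.5757085134960265
184 [588.3 121.8] 0.9161695625359105
stamp top [586.79526839 129.38318956]
post top [array([511.80675051, 129.70918786])] side [515.00434951 124.00309882]
screws [array([641.8, 208. ]), array([632.9, -72.7]), array([490.7, -67.9]), array([503.2, 212.5])]
70 [250.9 303.2] [248.5 303.4]
100 [250. 293.] [247.6 293.2]
130 [249.1 282.4] [246.6 282.5]
288 254 254 254.0
290 254 255 254.5
292 243 255 249.8
294 244 255 249.5
296 244 255 249.5
298 244 256 250.0
300 244 256 250.0
302 244 256 250.0
304 244 260 252.0
[ 451.91246855 -237.72797351  144.30249731]
```

Call:
move_arm(motion="0 0 -2 0 0 0;0 0 -4 0 0 0;0 0 -5.5 0 0 0;0 0 -6.5 0 0 0;0 0 -6.8 0 0 0;0 0 -6.8 0 0 0")

```text
time: 8.5
tool_pos: [452.2, -238.1, 76.5]
tcp_rot: [-90.0, -0.0, 178.4]
ft_force: [0.5, 0.4, 0.5]
finger_gap: 55.1
```

Call:
move_arm(motion="0 0 0 0 0 0;0 0 0 0 0 0;0 0 0 0 0 0;0 0 0 0 0 0;0 0 0 0 0 0;0 0 0 0 0 0;0 0 0 0 0 0;0 0 0 0 0 0", fingers=1.5, squeeze=80)

```text
time: 9.17
tool_pos: [453.1, -239.0, 77.9]
tcp_rot: [-89.9, 0.1, 178.4]
ft_force: [-0.8, -0.6, 6.8]
finger_gap: 24.3
```

Call:
move_arm(motion="0 0 0.5 0 0 0;0 0 1.5 0 0 0;0 0 3 0 0 0;0 0 4.5 0 0 0;0 0 6 0 0 0;0 0 7.5 0 0 0;0 0 9 0 0 0;0 0 10.5 0 0 0;0 0 12 0 0 0;0 0 13 0 0 0")

```text
time: 10.0
tool_pos: [452.3, -238.3, 208.5]
tcp_rot: [-90.0, 0.1, 178.4]
ft_force: [-0.6, -0.1, -2.6]
finger_gap: 24.6
```

```bash
python3 - <<'E'
from h import *
b=snap('side','s4.png');s=readout.sense();print(s['tool_pos'],s['ft_force'],s['finger_gap'])
x,y,_,_=0,0,0,0
p=proj(b,(452,-238,140)).astype(int);print(p)
cv2.imwrite('pics/c4.png',cv2.resize(b['image'][p[1]-75:p[1]+75,p[0]-60:p[0]+60],None,fx=4,fy=4,interpolation=cv2.INTER_CUBIC))
for z in (110,140,180,210): print(z,(proj(b,(452,-238,z))-p+[60,75])*4)
E
```

```text
[ 453.13697635 -238.82985581  210.30676623] [ 0.63994734 -1.09670675  0.20237094] 24.472952340177667
[248 278]
110 [246.91140179 346.05893258]
140 [243.13356411 302.78810229]
180 [237.83445285 242.0928148 ]
210 [233.64869034 194.14967001]
```

View pics/c4.png

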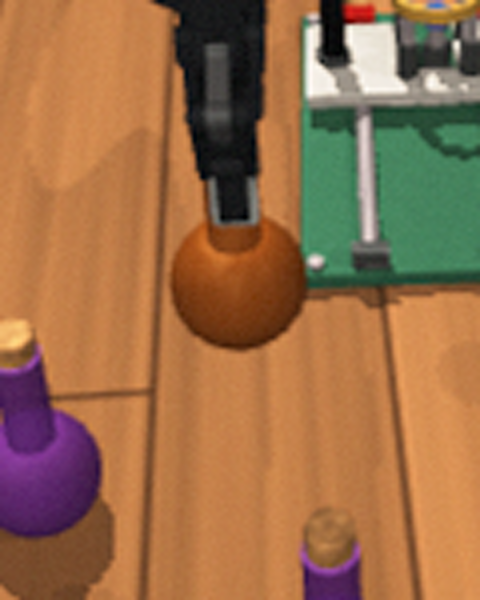

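Flask is held upright: belly (239,280) lies on the predicted tool axis (241). Carrying it over the ring.

Call:
move_arm(motion="0.4 1 0 0 0 0;1.1 3 0 0 0 0;2 5.4 0 0 0 0;3 8 0 0 0 0;4 10.6 0 0 0 0;5 13.3 0 0 0 0;6 16 0 0 0 0;7 18.6 0 0 0 0;8 21.3 0 0 0 0;9 23.9 0 0 0 0")

```text
time: 10.88
tool_pos: [541.5, 3.1, 205.0]
tcp_rot: [-90.0, -0.1, 178.4]
ft_force: [-0.0, -0.3, -1.6]
finger_gap: 24.1
```

Call:
move_arm(motion="1 2.6 0 0 0 0;2 5.3 0 0 0 0;3 7.9 0 0 0 0;3.8 10.1 0 0 0 0;4.4 11.7 0 0 0 0;4.75 12.65 0 0 0 0;4.75 12.65 0 0 0 0;4.75 12.65 0 0 0 0")

```text
time: 11.55
tool_pos: [588.9, 127.5, 205.3]
tcp_rot: [-90.0, -0.1, 178.5]
ft_force: [0.5, -1.3, -2.5]
finger_gap: 24.7
```

```bash
python3 - <<'E'
from h import *
a=snap('top');b=snap('side');s=readout.sense();print(s['tool_pos'],s['ft_force'],s['finger_gap'],s['tcp_rot'])
f=lambda im,x,y,w,h,k:cv2.resize(im[y:y+h,x:x+w],None,fx=k,fy=k,interpolation=cv2.INTER_CUBIC)
cv2.imwrite('pics/c5.png',np.hstack([f(a['image'],205,150,95,120,4),f(b['image'],245,135,100,120,4)]))
print([(proj(b,(589.5,127.5,z))-[245,135])*4+[380,0] for z in(92,130,200)])
E
```

```text
[589.09783586 126.45999548 205.81297442] [-0.90582187  0.31574535 -1.51121787] 24.679850054979696 [-8.99660041e+01 -5.30569978e-02  1.78367634e+02]
[array([588.27761706, 253.4651052 ]), array([588.56932241, 207.04602004]), array([589.13779532, 116.58490203])]
```

View pics/c5.png

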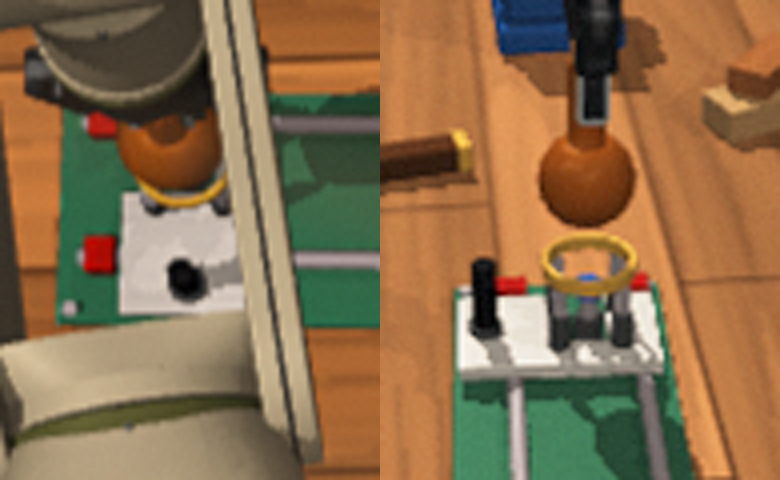

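Side: belly x 588 against ring 590. Both views suggest the ring axis is about 1.5 mm lower in y than the flask. I'll correct that and descend.

Call:
move_arm(motion="0.05 -0.15 -0.8 0 0 0;0.05 -0.15 -1.6 0 0 0;0.05 -0.15 -2.4 0 0 0;0.05 -0.15 -3.2 0 0 0;0.05 -0.15 -3.7 0 0 0;0.05 -0.15 -4 0 0 0;0.05 -0.15 -4.2 0 0 0;0.05 -0.15 -4.4 0 0 0;0.05 -0.15 -4.4 0 0 0")

```text
time: 12.4
tool_pos: [590.1, 125.9, 162.1]
tcp_rot: [-90.0, 0.0, 178.4]
ft_force: [-0.3, -0.5, -1.9]
finger_gap: 24.3
```

Call:
move_arm(motion="0 0 -0.1 0 0 0;0 0 -0.2 0 0 0;0 0 -0.3 0 0 0;0 0 -0.4 0 0 0;0 0 -0.5 0 0 0;0 0 -0.5 0 0 0")

```text
time: 12.9
tool_pos: [590.6, 126.2, 157.9]
tcp_rot: [-90.0, 0.1, 178.4]
ft_force: [0.5, 2.3, 2.5]
finger_gap: 24.5
```

Call:
move_arm(motion="0 0 -0.1 0 0 0;0 0 -0.2 0 0 0;0 0 -0.3 0 0 0;0 0 -0.3 0 0 0;0 0 -0.3 0 0 0")

```text
time: 13.32
tool_pos: [590.4, 125.9, 154.6]
tcp_rot: [-90.0, 0.1, 178.4]
ft_force: [2.4, 2.4, 3.6]
finger_gap: 24.2
```

Call:
move_arm(motion="0 0 -0.2 0 0 0;0 0 -0.4 0 0 0;0 0 -0.6 0 0 0;0 0 -0.8 0 0 0;0 0 -1 0 0 0;0 0 -1 0 0 0")

```text
time: 13.82
tool_pos: [590.5, 125.9, 144.8]
tcp_rot: [-90.0, 0.1, 178.4]
ft_force: [1.9, 2.3, 9.5]
finger_gap: 24.2
```

Call:
move_arm(motion="0 0 -0.1 0 0 0;0 0 -0.2 0 0 0;0 0 -0.3 0 0 0;0 0 -0.3 0 0 0")

```text
time: 14.15
tool_pos: [590.7, 125.9, 142.3]
tcp_rot: [-90.0, 0.1, 178.4]
ft_force: [-0.2, 2.3, 11.0]
finger_gap: 24.4
```

Call:
move_arm(motion="0 0 -0.1 0 0 0;0 0 -0.2 0 0 0;0 0 -0.2 0 0 0;0 0 -0.2 0 0 0")

```text
time: 14.48
tool_pos: [590.8, 125.9, 140.7]
tcp_rot: [-90.0, 0.1, 178.4]
ft_force: [0.4, 2.2, 12.6]
finger_gap: 24.6
```

Call:
move_arm(motion="0 0 -0.1 0 0 0;0 0 -0.2 0 0 0;0 0 -0.2 0 0 0;0 0 -0.2 0 0 0")

```text
time: 14.82
tool_pos: [591.0, 125.9, 139.4]
tcp_rot: [-90.0, 0.1, 178.4]
ft_force: [-1.0, 2.8, 15.7]
finger_gap: 24.1
```

Call:
move_arm(motion="0 0 -0.1 0 0 0;0 0 -0.2 0 0 0;0 0 -0.2 0 0 0;0 0 -0.2 0 0 0")

```text
time: 15.15
tool_pos: [591.5, 125.9, 139.2]
tcp_rot: [-90.0, 0.2, 178.4]
ft_force: [-5.4, 2.4, 25.2]
finger_gap: 24.6
```

Call:
move_arm(motion="0 0 -0.1 0 0 0;0 0 -0.2 0 0 0;0 0 -0.2 0 0 0;0 0 -0.2 0 0 0")

```text
time: 15.48
tool_pos: [591.9, 126.0, 138.9]
tcp_rot: [-90.0, 0.3, 178.4]
ft_force: [-9.6, 1.7, 35.9]
finger_gap: 24.9
```

The force rises steeply from z≈139.3, 20 mm below first contact, so the ring is at its lower stop. I'll ease back to about 25 N and look.

Call:
move_arm(motion="0 0 0.1 0 0 0;0 0 0.2 0 0 0;0 0 0.2 0 0 0;0 0 0.2 0 0 0")

```text
time: 15.82
tool_pos: [591.4, 126.0, 139.1]
tcp_rot: [-90.0, 0.2, 178.4]
ft_force: [-4.5, 1.7, 24.6]
finger_gap: 24.5
```

```bash
python3 - <<'E'
from h import *
a=snap('top');b=snap('side');s=readout.sense();print(s['tool_pos'],s['ft_force'],s['finger_gap'])
f=lambda im,x,y,w,h,k:cv2.resize(im[y:y+h,x:x+w],None,fx=k,fy=k,interpolation=cv2.INTER_CUBIC)
cv2.imwrite('pics/c6.png',np.hstack([f(a['image'],205,150,95,120,4),f(b['image'],245,135,100,120,4)]))
E
```

```text
[591.43889655 125.96845892 139.10620729] [-5.79020468  1.55726306 24.46497825] 24.447275270607136
```

View pics/c6.png

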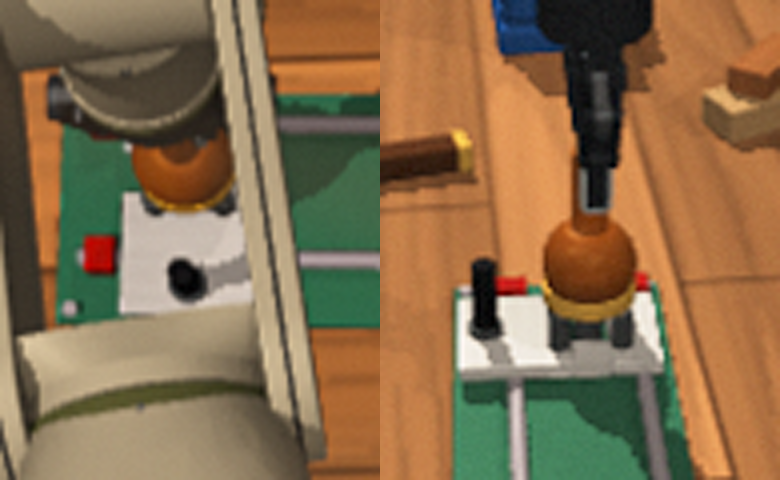

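The picture shows the flask upright and seated in the ring. The ring has dropped from row 265 to about 300, and the carriage is still at the stops (post at (485,300), unchanged). Handing in.

```bash
python3 -c "
from bench import r,readout
s=readout.sense();print(s['tool_pos'],s['ft_force'],s['time']);print(r.hand_in())"
```

```text
[591.43889655 125.96845892 139.10620729] [-5.79020468  1.55726306 24.46497825] 15.9167
the job is handed in; nothing more can be done
None
```

I slid the empty carriage by its post to the red stops, set the amber flask in the ring, and pressed it down to the lower stop. I handed in at 15.9 s, still holding it there; the hand-in gives no verdict.

- **Carriage:** it travelled about 100 mm, and the force then rose to 22 N with no further motion. The last picture shows the carriage still at the stops.
- **Flask:** I gripped it by the neck and kept it upright throughout. The last picture shows it upright and seated in the ring.
- **Pressing:** the ring went down about 20 mm from first contact. Below that the force rose steeply to 36 N without further movement, so I eased back to about 24.5 N, and the tool stayed at z = 139.1 mm.
- **Other things:** I moved nothing near the jar or the can, and the handle blank is unchanged in the last picture. I did not check the jar and can in a picture at the end.
- **Disagreement:** the two cameras differed by up to 8 mm on the ring's y position (130 against 122). I went to 126, close to the 127 that follows from touching the post. The small side forces, mostly 2–3 N on the way down and about 6 N at the stop, fit with that.

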